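# Tidy the desk: every thing back to its own place

## Task

Tidy the home desk: stand the blue jar centred on the coaster with the blue ring and the red jar centred on the coaster with the red ring, put the green stapler flat in the long grey tray and the yellow note block flat in the short wooden tray, each lengthwise along its tray. Do not push or tip the white mug, and leave everything released and at rest.

Things in the scene. Friction and masses are not known exactly. Their poses are not given: they have to be found in the camera images.
- jar_blue: Ceramic storage jar, all blue with a small white dot on its lid (the lid is fixed): round, 56 mm in diameter up to 56 mm height, narrowing to 50 mm above, 72 mm high plus a 3 mm dot, about 250 g. Loose, upright. Origin: centre of its underside, z up.
- jar_red: Ceramic storage jar, all red with a small white dot on its lid (the lid is fixed): round, 56 mm in diameter up to 56 mm height, narrowing to 50 mm above, 72 mm high plus a 3 mm dot, about 250 g. Loose, upright. Origin: centre of its underside, z up.
- stapler: Desk stapler lying on its base, black base 34 mm wide (x) by 120 mm long (y), green top arm 30 mm wide from 26 to 50 mm height, thinner steel magazine between; about 220 g. Loose. Origin: centre of its underside; y along its length, x across, z up. At the start its y axis is within 0.3 rad of world y. It may go into its tray either way round.
- notes: Yellow block of sticky notes, solid, 50 mm (x) by 70 mm (y) by 36 mm high, about 100 g. Loose. Origin: centre of its underside; y along its longer side, z up. At the start its y axis is within 0.5 rad of world y. It may go into its tray either way round.
- coaster_blue: White round coaster fixed to the desk, 96 mm in diameter, 6 mm thick, with an 8 mm wide blue ring round its edge (white middle 80 mm in diameter). Origin: centre of its underside, on the desk; z up.
- coaster_red: White round coaster fixed to the desk, 96 mm in diameter, 6 mm thick, with an 8 mm wide red ring round its edge (white middle 80 mm in diameter). Origin: centre of its underside, on the desk; z up.
- tray_long: Long grey open tray fixed to the desk, for the stapler: outside 66 mm (x) by 150 mm (y) by 14 mm high, walls and floor 4 mm thick, so inside 58 by 142 mm with the floor 4 mm above the desk. Origin: centre of its underside, on the desk; y along its length, within 0.3 rad of world y.
- tray_short: Short light-wood open tray fixed to the desk, for the note block: outside 82 mm (x) by 102 mm (y) by 14 mm high, walls and floor 4 mm thick, so inside 74 by 94 mm with the floor 4 mm above the desk. Origin: centre of its underside, on the desk; y along its longer side, within 0.3 rad of world y.
- mug: Bystander, leave alone: white ceramic mug, 74 mm in diameter, 82 mm high, handle on its +y side reaching some 35 mm out. Loose, stands anywhere among the things. Origin: centre of its underside, z up.
Not all that is in view belongs to the job. Several things look just like the notes: the one meant starts farthest to the robot's left.

How it is judged:
By the outcome, as a careful person would: the job done as asked, in the order asked, and still so for the second after the job is handed in, with the robot touching nothing.
It also fails if it takes over 109 s, if anything falls off the work surface, if the arm or the gripper's body presses on something with over 40 N, if the wrist force passes 120 N, or if a joint passes its speed limit or range.

## Robot

A 6-joint arm with a two-finger parallel gripper is mounted at the origin on the work surface. World frame = base frame: x ahead of the robot, y to its left, z up, the work surface at z = 0. Lengths are in m, angles in rad, forces in N, time in s.
With the tool pointing down it reaches from about 0.425 to 0.95 m from the base axis. Payload 3.5 kg.
Tool frame: the origin (TCP) lies between the finger pads; the fingertips stand 22 mm ahead of it and the grasp point (between the pads) lies 3 mm ahead of it (ctrl.nose_length is the z of the fingertips in the tool frame, in m); z points along the fingers, y is the line along which they close (so a half turn about z gives the same grasp; the last joint's range is limited). The gripper opens to 85 mm and grips with 20 to 120 N. Pads are 22 mm wide; open, the fingers measure 114 mm over their backs; the gripper's body (76 mm by 85 mm) begins 54 mm behind the grasp point. The pads swing forward as they close: fully open they stand 13 mm farther back than shut.
Start: joints at [-1.297, 0.286, 1.577, -0, 1.279, -0.15], TCP at [0.278, -0.615, 0.253] pointing down, gripper open.
Joint ranges: [-2.77, 2.77], [-0.9, 2.22], [0.21, 2.48], [-1.53, 4.67], [0.24, 2.81], [-2.84, 2.84]. Speed limits (rad/s): [2.79, 2.79, 3.14, 3.14, 3.14, 3.14].

## Interface

Orientations are given as a unit quaternion [x, y, z, w].
In Python, from plant import ctrl gives the robot as it stands. The module is installed in compiled form; this text tells all that it offers.
- The arm moves only by the tool send_rows, never from a script. Its argument "rows" is text: rows parted by semicolons, each of 7 numbers parted by spaces: the turn, a rotation vector about the tool's x, y, z in parts of the range, where 1.0 means 90 degrees, then the shift along the tool's x, y, z in parts of the range, where 1.0 means 750 mm, then the opening, from -1 (shut) to 1 (fully open). A call has 1 to 8 rows; each row is the pose to reach, as a shift and turn from the pose commanded when the call began, along the tool's axes at that moment; what a row does not reach only later rows make up. A row lasts 1/8 s, in which the tool goes at most 62.5 mm and 10.7 degrees, less where a joint would pass 70% of its speed; a pose out of reach is approached as far as the arm can. A shift or turn number past 1, either way, is cut back to 1. A call with a gripper value outside its range is refused whole. The fingers move at their own pace and stop on an object; "grip_force" is the grip in N (left out, the last holds). Time passes only in rows, so rows that repeat a pose let the fingers close. It gives the time, the measured TCP pose, the force, the opening and the grip force at its end, in the units of the state.
- ctrl.get_state(): the state, without advancing time (a new reading comes with each control period).
- ctrl.read_camera(name): name is "side" or "top" or "wrist"; returns a dict with "color" (480x640x3 uint8, red, green, blue), "fx", "fy", "cx", "cy" (pixels), "extrinsics" (4x4, takes a point from world to camera coordinates). Camera axes: x right, y down, z forward; pixel columns grow to the right and rows downward; lengths in m; the calibration is good to about 2 mm. The wrist camera is an equidistant fisheye: a pixel r from the principal point sees the ray r / f radians off the axis. A picture is of the moment at which its call begins. There is no depth.
- ctrl.sign_off(): hands the job in; it is judged then, once.
Trained networks look in a picture, given as the dict that the camera call returned (one of the last four; its "shot" number tells which), for a name from the list of things; names that differ only in an ending like _2 or _b are one class to them, and where a whole thing is asked for, a point or a joint stands for the part that bears it (a point fixed in the world has none). Each returns a list of dicts, best first, with "p" (0 to 1); they miss things now and then, are a little off and sometimes report something else, mostly with a low value. They report only what shows in the picture. A call takes as long as a camera call. They do not tell look-alikes from the thing itself.
- ctrl.look_for(picture, target): "position" ([x, y, z] in m, in the coordinates of the camera as it stood for that picture, good to about 4 mm: the middle of the surface that is visible of it).
The state is a dict: "time": time; "qpos": joint angles; "dq": joint speeds; "joint_efforts": joint torques, N m; "eef_pos": TCP position; "tcp_rot": TCP orientation; "contact_force": force on the tool from outside, world axes, zero at the start; "wrist_torque": the same for the moment, N m; "opening": opening from 0.0 (shut) to 1.0 (fully open); "finger_force": force on a finger pad.
Only numpy, scipy, OpenCV 4.12 (cv2) and the standard library are available. Lean on these libraries where they do the work, as an engineer would, in place of code of your own. Each camera call takes 0.05 s, during which the arm holds its last target. There are 200 camera calls.

## Working session

There is one attempt and no reset: what is moved stays moved. The work goes in short steps, Python scripts to look and compute and a tool call to move; the robot and the scene stay as the last step left them, time stands still between calls to the robot, and variables do not carry over. Pictures are saved under pics/ and viewed, at most 15 in all, crops included, and the job is handed in when it is done.

Besides the shell and the picture viewer there is one more tool, called after "Request:" as name(argument=value, ...) on one line, values as JSON. send_rows: Moves the arm, as the interface text tells. Its arguments: {"type":"object","properties":{"rows":{"type":"string"},"grip_force":{"type":"number"}},"required":["rows"]}

```bash
mkdir -p pics
cat > h.py <<'E'
import numpy as np, cv2
from plant import ctrl
from scipy.spatial.transform import Rotation as R
def snap(n,f=None):
    p=ctrl.read_camera(n)
    if f: cv2.imwrite(f'pics/{f}.png',p['color'][:,:,::-1])
    return p
def toW(p,c):
    E=np.array(p['extrinsics']); return E[:3,:3].T@(np.array(c)-E[:3,3])
def proj(p,w):
    E=np.array(p['extrinsics']); c=E[:3,:3]@np.array(w)+E[:3,3]
    return p['fx']*c[0]/c[2]+p['cx'],p['fy']*c[1]/c[2]+p['cy']
def pix(p,u,v,z,fish=False):
    "pixel to world at height z"
    E=np.array(p['extrinsics']); x=(u-p['cx'])/p['fx']; y=(v-p['cy'])/p['fy']
    if fish:
        r=np.hypot(x,y)+1e-12; d=np.array([x/r*np.sin(r),y/r*np.sin(r),np.cos(r)])
    else: d=np.array([x,y,1.])
    d=E[:3,:3].T@d; o=-E[:3,:3].T@E[:3,3]
    return o+d*(z-o[2])/d[2]
names=['jar_blue','jar_red','stapler','notes','coaster_blue','coaster_red','tray_long','tray_short','mug']
E
cat > a.py <<'E'
from h import *
np.set_printoptions(precision=4,suppress=True)
s=ctrl.get_state();print(s['time'],s['eef_pos'],s['tcp_rot'],s['opening'],ctrl.nose_length)
for c in ['top','side']:
    p=snap(c,c+'0'); E=np.array(p['extrinsics']); print(c,-E[:3,:3].T@E[:3,3],p['fx'],p['cx'],p['cy']);print(E[:3,:3])
    for n in names:
        for d in ctrl.look_for(p,n)[:5]:
            w=toW(p,d['position']); print(n,round(d['p'],2),w,np.round(proj(p,w)))
E
python3 a.py
```

```text
0.0 [ 0.2775 -0.6147  0.2519] [ 0.9776  0.2103 -0.0001 -0.0012] 0.9992301218816251 0.022
top [0.4589 0.0072 1.4443] 590.3374214764779 316.9172839316802 245.62318939904824
[[ 0.0103 -0.9997  0.0215]
 [-0.998  -0.0117 -0.0629]
 [ 0.0631 -0.0208 -0.9978]]
jar_blue 0.68 [0.5098 0.4149 0.0704] [128. 259.]
jar_red 0.72 [ 0.4806 -0.4023  0.0679] [479. 275.]
stapler 0.62 [ 0.3716 -0.2771  0.0477] [424. 321.]
notes 0.89 [ 0.7313 -0.3259  0.0386] [443. 171.]
notes 0.69 [ 0.6068 -0.2353  0.0376] [406. 222.]
coaster_blue 0.57 [0.4547 0.1141 0.004 ] [260. 284.]
coaster_red 0.91 [ 0.4362 -0.0811  0.0014] [340. 293.]
tray_long 0.64 [0.3669 0.2907 0.0038] [186. 320.]
tray_short 0.7 [0.6139 0.2235 0.006 ] [216. 218.]
mug 0.84 [ 0.6614 -0.0134  0.0024] [314. 200.]
side [0.1675 1.1571 1.0237] 591.5840907986753 316.0755478980228 238.06331692903777
[[-0.9425 -0.334   0.0125]
 [-0.2202  0.5925 -0.7749]
 [ 0.2515 -0.7331 -0.6319]]
jar_blue 0.81 [0.5054 0.4403 0.0587] [272. 359.]
jar_blue 0.64 [ 0.4798 -0.3983  0.0452] [385. 163.]
jar_red 0.91 [ 0.4816 -0.3979  0.0483] [384. 162.]
jar_red 0.68 [0.6142 0.2241 0.0047] [266. 295.]
stapler 0.87 [ 0.3683 -0.2682  0.0322] [410. 197.]
notes 0.96 [ 0.6052 -0.2129  0.0301] [327. 191.]
notes 0.93 [ 0.5961 -0.3385  0.0335] [343. 169.]
notes 0.75 [ 0.7328 -0.3106  0.0288] [298. 167.]
coaster_blue 0.88 [0.4514 0.1181 0.0032] [343. 283.]
coaster_blue 0.59 [ 0.3651 -0.2676  0.0302] [411. 198.]
coaster_red 0.78 [ 0.4296 -0.0751  0.0072] [372. 238.]
tray_long 0.73 [0.3623 0.2915 0.001 ] [357. 343.]
tray_short 0.88 [0.6144 0.225  0.003 ] [266. 296.]
mug 0.71 [0.6518 0.0131 0.0489] [284. 227.]
mug 0.48 [ 0.3668 -0.2667  0.0352] [411. 196.]
```

View pics/top0.png

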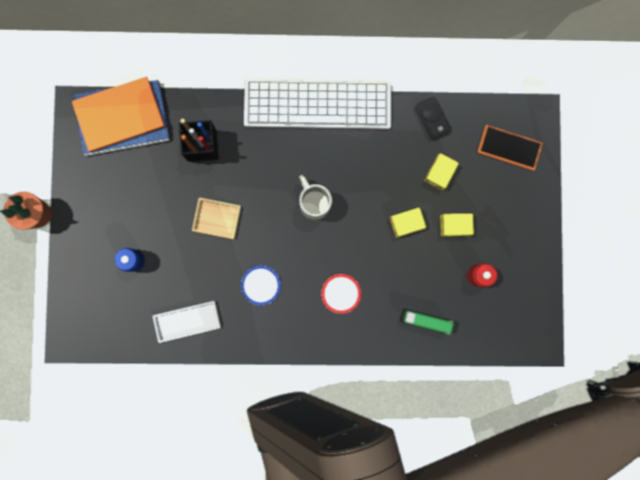

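View pics/side0.png

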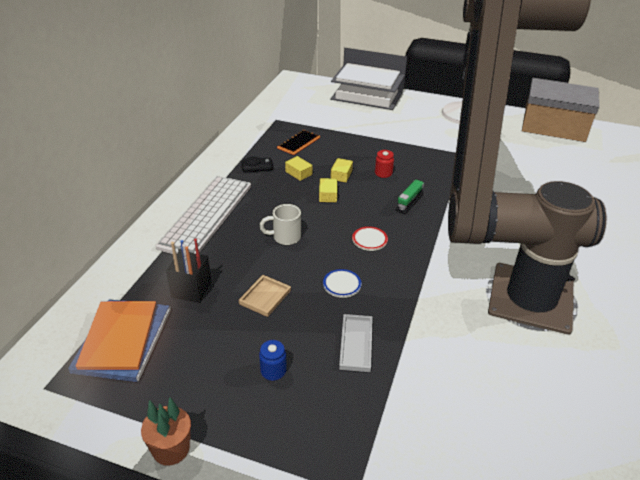

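The top view shows the blue jar (127,259), red jar (484,275), stapler (429,322), coasters (260,285) and (341,294), long tray (187,321), short tray (216,218) and mug (315,202). There are three yellow blocks: (408,222), (458,224) and (442,171). The leftmost (408,222) is the one meant. The side view agrees. Next I'll refine the positions by segmentation and triangulation.

```bash
cat > seg.py <<'E'
from h import *
np.set_printoptions(precision=4,suppress=True)
def masks(p):
    h=cv2.cvtColor(p['color'],cv2.COLOR_RGB2HSV).astype(int); H,S,V=h[...,0],h[...,1],h[...,2]
    return dict(blue=(abs(H-118)<12)&(S>130)&(V>50),red=((H<6)|(H>174))&(S>130)&(V>60),green=(abs(H-65)<20)&(S>100)&(V>40),
      yellow=(abs(H-29)<6)&(S>120)&(V>80),white=(S<60)&(V>120),wood=(abs(H-16)<8)&(S>50)&(S<175)&(V>120))
def blob(m,u,v,r=45):
    m=m.astype(np.uint8); n,l,st,c=cv2.connectedComponentsWithStats(m)
    k=[i for i in range(1,n) if st[i,4]>15 and np.hypot(*(c[i]-[u,v]))<r]
    i=min(k,key=lambda i:np.hypot(*(c[i]-[u,v]))-st[i,4]*.02)
    ct,_=cv2.findContours((l==i).astype(np.uint8),0,1)
    return c[i],st[i],max(ct,key=len)[:,0,:]
if __name__=='__main__':
    t=snap('top');M=masks(t);s=snap('side');N=masks(s)
    def rect(p,c,z):
        w=np.array([pix(p,u,v,z)[:2] for u,v in c],np.float32)*1000
        r=cv2.minAreaRect(w);return r
    for n,k,uv,suv,z in [('jar_blue','blue',(127,259),(272,359),.05),('jar_red','red',(484,275),(384,163),.05),('stapler','green',(429,322),(410,196),.05),
      ('notes','yellow',(408,222),(328,190),.036),('n2','yellow',(458,224),(343,169),.036),('coaster_blue','blue',(260,285),(343,283),.006),('coaster_red','red',(341,294),(371,238),.006),
      ('tray_short','wood',(216,218),(266,296),.014),('tray_long','white',(187,321),(357,343),.014)]:
        try:
            c,st,ct=blob(M[k],*uv); print(n,'top',c,st,'rect',rect(t,ct,z))
            c2,st2,ct2=blob(N[k],*suv)
            # triangulate (centroids)
            def ray(p,c):
                a=pix(p,*c,0);b=pix(p,*c,.1);return a,(b-a)/np.linalg.norm(b-a)
            a,d=ray(t,c);b,e=ray(s,c2);q=np.linalg.lstsq(np.c_[d,-e],b-a,rcond=None)[0]
            print('   side',c2,st2,'tri',a+q[0]*d,b+q[1]*e)
        except Exception as ex: print(n,'ERR',ex)
    for n,q,z in [('dotblue',(124,259),.075),('dotred',(487,275),.075)]:
        c,st,_=blob(M['white'],*q,8) ; print(n,c,st,pix(t,*c,z))
E
python3 seg.py
```

```text
jar_blue top [129.5034 259.9618] [115 248  30  23 445] rect ((510.57232666015625, 417.8157043457031), (51.675655364990234, 67.81932067871094), 0.6183030009269714)
   side [272.3931 360.504 ] [259 340  28  41 865] tri [0.509  0.4233 0.031 ] [0.5121 0.4243 0.0314]
jar_red top [481.5136 275.0562] [467 264  31  23 516] rect ((481.889892578125, -414.6531982421875), (52.18092346191406, 71.83596801757812), 0.585310697555542)
   side [384.0639 163.847 ] [375 149  19  29 438] tri [ 0.482  -0.4194  0.0305] [ 0.4856 -0.4185  0.0303]
stapler top [432.9084 322.9376] [412 312  42  21 513] rect ((367.8627014160156, -297.5747985839844), (95.29607391357422, 31.353260040283203), 76.57569885253906)
   side [411.0273 191.4778] [398 179  25  27 293] tri [ 0.3664 -0.3018  0.0295] [ 0.373  -0.3004  0.0287]
notes top [407.6463 222.0526] [390 208  36  29 704] rect ((607.4910888671875, -239.64898681640625), (53.44416046142578, 77.42557525634766), 18.070222854614258)
   side [334.0761 179.9423] [319 158  34  44 815] tri [ 0.6052 -0.2362  0.0566] [ 0.5934 -0.2394  0.0559]
n2 top [456.7133 224.5117] [440 214  34
[... 742 characters left out ...]
0819  0.0119]
tray_short top [213.7084 217.6451] [ 191  197   49   43 1375] rect ((614.2202758789062, 223.7720184326172), (106.43627166748047, 86.37882995605469), 79.35868072509766)
   side [264.059  294.6869] [ 239  275   52   41 1153] tri [0.615  0.2292 0.0097] [0.6165 0.2296 0.01  ]
tray_long top [185.6052 321.4632] [ 152  301   69   43 1915] rect ((363.6913757324219, 289.8560791015625), (70.94966125488281, 154.6700439453125), 14.195805549621582)
   side [355.9354 342.7434] [ 339  314   33   58 1672] tri [0.3629 0.2923 0.0036] [0.3653 0.293  0.0036]
dotblue [124.5 259. ] [121 256   8   7  44] [0.5095 0.4219 0.075 ]
dotred [486.1026 274.7179] [483 272   7   7  39] [ 0.4822 -0.4167  0.075 ]
```

```bash
cat >> h.py <<'E'
def go(*targets):
    "targets (x,y,z,psi deg) of TCP -> rotvec deg and shift mm in the present tool frame"
    s=ctrl.get_state(); r=R.from_quat(s['tcp_rot']); p0=np.array(s['eef_pos'])
    print('t',round(s['time'],2),'at',np.round(p0,4),'psi',round(float(np.degrees(np.arctan2(r.as_matrix()[1,0],r.as_matrix()[0,0]))),1),'open',round(s['opening'],3),'F',np.round(s['contact_force'],1))
    for x,y,z,psi in targets:
        a=np.radians(psi); T=R.from_matrix(np.array([[np.cos(a),np.sin(a),0],[np.sin(a),-np.cos(a),0],[0,0,-1]]))
        print(np.round((r.inv()*T).as_rotvec(degrees=True),1),np.round(r.inv().apply(np.array([x,y,z])-p0)*1000,1))
E
python3 -c "
from h import *
go((.55,-.2,.25,60),(.6,.2,.25,80),(.51,.42,.2,90))"
```

```text
t 1.1 at [ 0.2776 -0.6153  0.2533] psi 24.3 open 1.001 F [0.5 0.5 0.5]
[ -0.   -0.  -35.7] [ 419.1 -266.5    3.3]
[ -0.   -0.  -55.7] [ 629.1 -610.6    3.3]
[ -0.   -0.  -65.7] [ 637.6 -848.1   53.3]
```

The rows are not in the units I measure in: shifts go in shares of 750 mm and turns go in shares of 90 degrees. I convert before sending: 629 mm / 750 = 0.8387, 419 mm / 750 = 0.5587, -56 degrees / 90 = -0.6222.

Request:
send_rows(rows="0 0 -0.4 0.5587 -0.3547 0.004 1;0 0 -0.4 0.5587 -0.3547 0.004 1;0 0 -0.4 0.5587 -0.3547 0.004 1;0 0 -0.4 0.5587 -0.3547 0.004 1;0 0 -0.4 0.5587 -0.3547 0.004 1;0 0 -0.4 0.5587 -0.3547 0.004 1;0 0 -0.4 0.5587 -0.3547 0.004 1;0 0 -0.6222 0.8387 -0.8147 0.004 1")

```text
time: 2.1
eef_pos: [0.5304, -0.1865, 0.2509]
tcp_rot: [0.812, 0.583, 0.0, 0.001]
contact_force: [0.1, 0.6, 0.4]
opening: 1.004
finger_force: 0.0
```

```bash
python3 -c "
from h import *
go((.6,.2,.25,80),(.51,.42,.2,90))"
```

```text
t 2.1 at [ 0.5304 -0.1865  0.2509] psi 71.3 open 1.004 F [0.1 0.6 0.4]
[ 0.1  0.  -8.7] [388.4 -57.8   0.9]
[  0.1   0.  -18.7] [ 568.  -213.6   50.7]
```

Converted, 530 mm / 750 = 0.7067, 350 mm / 750 = 0.4667, -16 degrees / 90 = -0.1778.

Request:
send_rows(rows="0 0 -0.1 0.4667 -0.0773 0 1;0 0 -0.1 0.4667 -0.0773 0 1;0 0 -0.1 0.4667 -0.0773 0 1;0 0 -0.1 0.4667 -0.0773 0 1;0 0 -0.1 0.4667 -0.0773 0 1;0 0 -0.1778 0.7067 -0.2667 0.06 1;0 0 -0.1778 0.7067 -0.2667 0.06 1;0 0 -0.1778 0.7067 -0.2667 0.06 1")

```text
time: 3.1
eef_pos: [0.5328, 0.3006, 0.2195]
tcp_rot: [0.725, 0.688, 0.0, 0.0]
contact_force: [-0.1, -0.3, -0.4]
opening: 0.998
finger_force: 0.0
```

Request:
send_rows(rows="0 0 0 0 0 0 1;0 0 0 0 0 0 1")

```text
time: 3.35
eef_pos: [0.5334, 0.2987, 0.2195]
tcp_rot: [0.725, 0.689, -0.0, 0.0]
contact_force: [0.2, 0.0, -1.0]
opening: 0.998
finger_force: 0.0
```

```bash
cat > w.py <<'E'
from h import *; import sys
np.set_printoptions(precision=4,suppress=True)
go(); p=snap('wrist',sys.argv[1]); E=np.array(p['extrinsics']); print(-E[:3,:3].T@E[:3,3],p['fx'],p['cx'],p['cy']);print(E[:3,:3])
for n in sys.argv[2:]:
    for d in ctrl.look_for(p,n)[:3]: print(n,round(d['p'],2),toW(p,d['position']))
E
python3 w.py w1 jar_blue
```

```text
t 3.35 at [0.5334 0.2987 0.2195] psi 87.1 open 0.998 F [ 0.2  0.  -1. ]
[0.5355 0.3694 0.3402] 371.64829954431775 322.90861584273017 236.77364142754928
[[ 0.9987 -0.051  -0.0009]
 [-0.0488 -0.9604  0.2744]
 [-0.0149 -0.274  -0.9616]]
jar_blue 0.77 [0.5105 0.4178 0.0687]
```

View pics/w1.png

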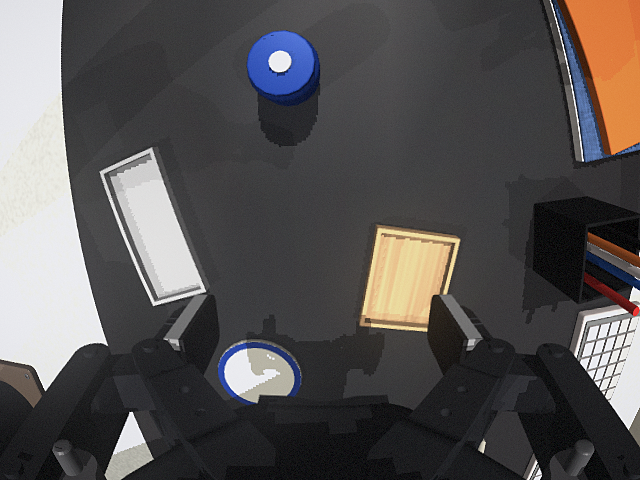

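The wrist view shows the blue jar's dot at (280,62). The long tray's outer corners are (101,171), (153,148), (207,291), (155,305) and the short tray's are (376,225), (460,237), (361,327). The blue coaster's ellipse is around (260,374).

```bash
cat > m.py <<'E'
from seg import *
p=snap('wrist');M=masks(p)
W=lambda u,v,z:pix(p,u,v,z,True)
c,_,_=blob(M['white'],280,62,10);print('dot',c,W(*c,.075))
def circ(pts):
    pts=np.array(pts);A=np.c_[2*pts,np.ones(len(pts))];q=np.linalg.lstsq(A,(pts**2).sum(1),rcond=None)[0];return q[:2],np.sqrt(q[2]+q[:2]@q[:2])
c,_,ct=blob(M['blue'],260,373,30); print('coaster',circ([W(u,v,.006)[:2] for u,v in ct if v<385]))
for k,q in (('white',(155,228)),('wood',(410,275))):
    c,st,ct=blob(M[k],*q,40); w=np.array([W(u,v,.014)[:2] for u,v in ct],np.float32)*1000; print(k,st,cv2.minAreaRect(w))
for L in ([(101,171),(153,148),(207,291),(155,305)],[(376,225),(460,237),(361,327)]): print([W(*q,.014)[:2] for q in L])
go((.5095,.421,.13,90),(.5095,.421,.038,90))
E
python3 m.py
```

```text
dot [278.0483  60.0891] [0.5075 0.4238 0.075 ]
coaster (array([0.4498, 0.1153]), np.float64(0.04372260472500348))
white [  99  147  107  159 7672] ((361.1014099121094, 290.9414367675781), (67.1848373413086, 150.49179077148438), 14.04265022277832)
wood [ 359  224  101  107 6767] ((611.4927978515625, 226.32003784179688), (105.33116912841797, 83.32443237304688), 79.30245971679688)
[array([0.3141, 0.3552]), array([0.3772, 0.37  ]), array([0.413 , 0.2255]), array([0.3505, 0.2101])]
[array([0.5801, 0.2839]), array([0.6623, 0.2681]), array([0.5644, 0.179 ])]
t 3.5 at [0.5342 0.2974 0.22  ] psi 86.9 open 0.999 F [ 0.4 -0.4  0.7]
[ 0.  -0.  -3.1] [122.  -31.4  90. ]
[ 0.  -0.  -3.1] [122.  -31.5 182. ]
```

Converted, 124 mm / 750 = 0.1653, 120 mm / 750 = 0.16, -3 degrees / 90 = -0.0333.

Request:
send_rows(rows="0 0 -0.0333 0.1653 -0.0427 0.12 1;0 0 -0.0333 0.1653 -0.0427 0.12 1;0 0 -0.0333 0.1653 -0.0427 0.16 1;0 0 -0.0333 0.1653 -0.0427 0.16 1;0 0 -0.0333 0.1653 -0.0427 0.16 1")

```text
time: 4.12
eef_pos: [0.5095, 0.4233, 0.101]
tcp_rot: [0.707, 0.707, 0.001, 0.0]
contact_force: [-0.3, 0.0, 0.5]
opening: 1.001
finger_force: 0.0
```

```bash
python3 -c "
from h import *
p=snap('wrist','w2')
for d in ctrl.look_for(p,'jar_blue')[:2]: print(d['p'],toW(p,d['position']))
for z in (.03,.05): print(proj(p,(.5085,.4225,z)))
go((.5085,.4225,.038,90))"
```

```text
0.73 [0.50820574 0.43530376 0.0698745 ]
(np.float64(323.9635133108178), np.float64(266.51080865070486))
(np.float64(324.1018430538944), np.float64(280.6044941079976))
t 4.22 at [0.5102 0.4237 0.1027] psi 89.9 open 0.999 F [ 0.3 -0.4  0. ]
[ 0.3 -0.1 -0.1] [-1.3 -2.  64.7]
```

View pics/w2.png

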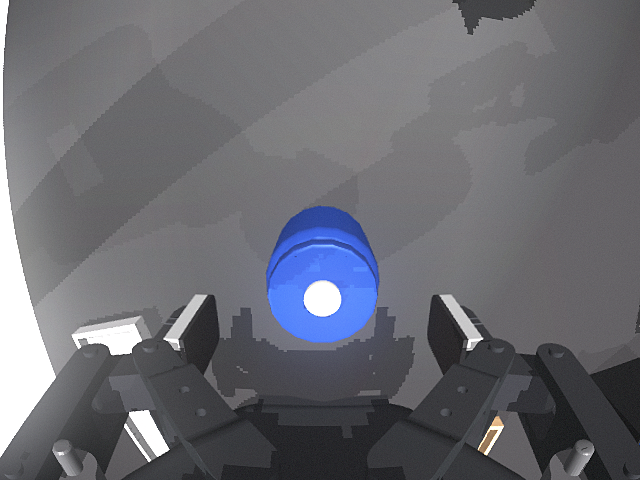

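The jar's dot at (322,299) is midway between the pads (205 to 440), so I'll go down and grip.

Converted, 64 mm / 750 = 0.0853, 40 mm / 750 = 0.0533.

Request:
send_rows(rows="0 0 0 -0.0013 -0.0013 0.0533 1;0 0 0 -0.0013 -0.0013 0.0853 1;0 0 0 -0.0013 -0.0013 0.0853 1;0 0 0 -0.0013 -0.0013 0.0853 -1;0 0 0 -0.0013 -0.0013 0.0853 -1;0 0 0 -0.0013 -0.0013 0.0853 -1;0 0 0 -0.0013 -0.0013 0.0853 -1;0 0 0 -0.0013 -0.0013 0.0853 -1", grip_force=40)

```text
time: 5.22
eef_pos: [0.5088, 0.424, 0.0386]
tcp_rot: [0.707, 0.707, 0.002, 0.001]
contact_force: [1.1, -1.6, 6.4]
opening: 0.646
finger_force: 43.2
```

```bash
python3 -c "
from seg import *
p=snap('wrist');c,_,_=blob(masks(p)['white'],322,320,60);print('dot',c,pix(p,*c,.075,True))
print(ctrl.get_state()['finger_force'])
go((.4515,.1135,.15,90))"
```

```text
Traceback (most recent call last):
  File "seg.py", line 10, in blob
    i=min(k,key=lambda i:np.hypot(*(c[i]-[u,v]))-st[i,4]*.02)
ValueError: min() iterable argument is empty
```

Converted, -400 mm / 750 = -0.5333, -112 mm / 750 = -0.1493.

Request:
send_rows(rows="0 0 0 0 0 -0.08 -1;0 0 0 0 0 -0.1493 -1;0 0 0 -0.08 -0.0133 -0.1493 -1;0 0 0 -0.5333 -0.076 -0.1493 -1;0 0 0 -0.5333 -0.076 -0.1493 -1;0 0 0 -0.5333 -0.076 -0.1493 -1;0 0 0 -0.5333 -0.076 -0.1493 -1;0 0 0 -0.5333 -0.076 -0.1493 -1")

```text
time: 6.28
eef_pos: [0.4532, 0.052, 0.1474]
tcp_rot: [0.707, 0.707, 0.0, 0.0]
contact_force: [0.0, -0.8, -2.6]
opening: 0.647
finger_force: 44.4
```

Converted, -60 mm / 750 = -0.08, -8 mm / 750 = -0.0107.

Request:
send_rows(rows="0 0 0 -0.08 -0.0107 0 -1;0 0 0 -0.08 -0.0107 0 -1;0 0 0 -0.08 -0.0107 0 -1")

```text
time: 6.65
eef_pos: [0.4459, -0.0063, 0.1473]
tcp_rot: [0.707, 0.707, 0.0, -0.0]
contact_force: [0.2, 0.4, -3.4]
opening: 0.641
finger_force: 44.4
```

Run:
```python
from seg import *
p=snap('wrist','w3');M=masks(p)
for d in ctrl.look_for(p,'coaster_blue')[:2]: print(d['p'],toW(p,d['position']))
n,l,st,c=cv2.connectedComponentsWithStats(M['blue'].astype(np.uint8))
for i in range(1,n):
    if st[i,4]>100: print(st[i],c[i],pix(p,*c[i],.006,True))
go((.4515,.1138,.1,90))
```

```text
0.88 [0.4499 0.111  0.0046]
[ 263    1  137  129 3680] [331.2133  65.9408] [0.4499 0.1128 0.006 ]
[  241   235   164   169 20089] [322.9643 320.9096] [ 0.4441 -0.0799  0.006 ]
t 6.75 at [ 0.446  -0.0053  0.1473] psi 90.1 open 0.645 F [ 0.2 -0.4 -3.2]
[-0.  -0.   0.1] [119.    5.7  47.3]
```

View pics/w3.png

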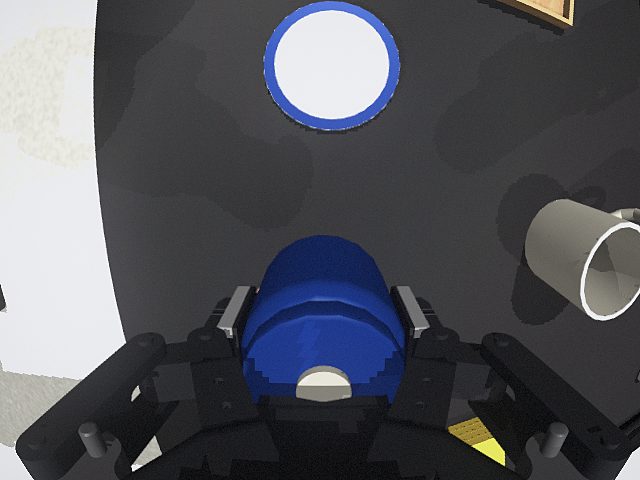

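The wrist view shows the coaster's full ring centred on (331,66) with the jar held squarely. I'll place it now.

Converted, 118.5 mm / 750 = 0.158, 101 mm / 750 = 0.1347.

Request:
send_rows(rows="0 0 0 0.158 0.0067 0 -1;0 0 0 0.158 0.0067 0 -1;0 0 0 0.158 0.0067 0.0667 -1;0 0 0 0.158 0.0067 0.1133 -1;0 0 0 0.158 0.0067 0.1267 -1;0 0 0 0.158 0.0067 0.1347 -1;0 0 0 0.158 0.0067 0.1353 -1;0 0 0 0.158 0.0067 0.1353 -1")

```text
time: 7.75
eef_pos: [0.4523, 0.112, 0.0473]
tcp_rot: [0.707, 0.707, 0.001, 0.001]
contact_force: [-0.6, -0.4, -2.0]
opening: 0.643
finger_force: 44.3
```

```bash
python3 -c "
from h import *
go((.4512,.1133,.0446,90))"
```

```text
t 7.75 at [0.4523 0.112  0.0473] psi 90.0 open 0.643 F [-0.6 -0.4 -2. ]
[ 0.2 -0.   0. ] [ 1.3 -1.2  2.7]
```

Request:
send_rows(rows="0 0 0 0.0007 -0.0007 0.0027 -1;0 0 0 0.0007 -0.0007 0.0027 -1;0 0 0 0.0007 -0.0007 0.0027 1;0 0 0 0.0007 -0.0007 0.0027 1;0 0 0 0.0007 -0.0007 0.0027 1;0 0 0 0.0007 -0.0007 0.0027 1;0 0 0 0.0007 -0.0007 -0.0667 1;0 0 0 0.0007 -0.0007 -0.2 1")

```text
time: 8.75
eef_pos: [0.4494, 0.1125, 0.1582]
tcp_rot: [0.707, 0.707, -0.002, -0.002]
contact_force: [1.0, 0.1, 0.0]
opening: 0.999
finger_force: 0.0
```

```bash
python3 -c "
from h import *
go((.45,-.03,.22,90),(.48,-.3,.22,90),(.5,-.49,.15,90))"
```

```text
t 8.75 at [0.4494 0.1125 0.1582] psi 90.0 open 0.999 F [1.  0.1 0. ]
[-0.3  0.   0. ] [-142.5    0.3  -61.8]
[-0.3  0.   0. ] [-412.5   30.2  -61.9]
[-0.3  0.   0. ] [-602.5   50.5    8. ]
```

Converted, -180 mm / 750 = -0.24, -60 mm / 750 = -0.08.

Request:
send_rows(rows="0 0 0 0 0 -0.08 1;0 0 0 -0.24 0 -0.08 1;0 0 0 -0.24 0 -0.08 1;0 0 0 -0.24 0 -0.08 1;0 0 0 -0.24 0 -0.08 1;0 0 0 -0.24 0 -0.08 1")

```text
time: 9.5
eef_pos: [0.4506, -0.0671, 0.2183]
tcp_rot: [0.707, 0.707, 0.0, -0.0]
contact_force: [-0.1, 0.9, 0.0]
opening: 1.002
finger_force: 0.0
```

```bash
cat > chk.py <<'E'
from seg import *; import sys
def circ(pts):
    pts=np.array(pts);A=np.c_[2*pts,np.ones(len(pts))];q=np.linalg.lstsq(A,(pts**2).sum(1),rcond=None)[0];return q[:2],np.sqrt(q[2]+q[:2]@q[:2])
def chk(name,k,co,dotz,f=None):
    p=snap('wrist',f);M=masks(p);h=cv2.cvtColor(p['color'],cv2.COLOR_RGB2HSV)
    # ring pixels: back-project to coaster plane, keep those near expected radius
    v,u=np.nonzero(M[k]); W=np.array([pix(p,a,b,.006,True)[:2] for a,b in zip(u,v)]); c=np.array(co)
    for tol in (.012,.006,.005):
        r=np.hypot(*(W-c).T); s=W[(abs(r-.044)<tol)]; c,rad=circ(s)
    print('coaster',c,rad,len(s))
    E=np.array(p['extrinsics']);q=E[:3,:3]@np.array([*co,dotz])+E[:3,3];th=np.arctan2(np.hypot(q[0],q[1]),q[2]);n=q[:2]/np.hypot(q[0],q[1]);e=[p['cx']+n[0]*th*p['fx'],p['cy']+n[1]*th*p['fy']]
    print('expect dot',e)
    try:
        cc,st,_=blob(M['white']*(np.hypot(*(np.indices(M['white'].shape)[::-1]-np.array(e)[:,None,None]))<18),*e,15);print('dot',cc,st,pix(p,*cc,dotz,True))
    except Exception as x: print(x)
E
python3 -c "
from chk import *
go();chk('b','blue',(.4505,.113),.081,'w4')"
```

```text
t 9.5 at [ 0.4506 -0.0671  0.2183] psi 90.0 open 1.002 F [-0.1  0.9  0. ]
coaster [0.45  0.115] 0.04377350024558293 1318
expect dot [np.float64(325.31950776519767), np.float64(-15.26201123123002)]
min() iterable argument is empty
```

View pics/w4.png

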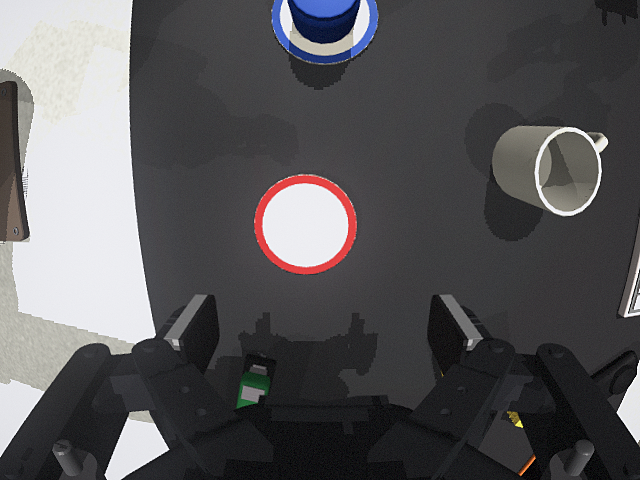

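The wrist view shows the red coaster full at (306,224). The blue jar stands on its coaster at the top edge, around (325,30), with its dot out of frame. I'll measure the red coaster here and check the blue jar with the top camera.

Run:
```python
from chk import *
p=snap('wrist');c,st,ct=blob(masks(p)['red'],306,224,20);print('redcoaster',circ([pix(p,u,v,.006,True)[:2] for u,v in ct]))
t=snap('top');M=masks(t)
e=proj(t,(.4515,.1135,.081));print(e)
m=M['white']; w=[proj(t,(.4515+dx,.1135+dy,.081)) for dx,dy in ((.02,0),(-.02,0),(0,.02),(0,-.02))]
H=np.indices(m.shape)[::-1]; mm=m&(np.hypot(H[0]-e[0],H[1]-e[1])<7)
n,l,s,c=cv2.connectedComponentsWithStats(mm.astype(np.uint8))
for i in range(1,n): print('dot',c[i],s[i],pix(t,*c[i],.081))
v,u=np.nonzero(M['blue']);W=np.array([pix(t,a,b,.006)[:2] for a,b in zip(u,v)]);r=np.hypot(*(W-[.4525,.1124]).T)
s=W[(abs(r-.044)<.006)];print('top coaster',circ(s),len(s))
cv2.imwrite('pics/t1.png',cv2.resize(t['color'][245:330,215:385,::-1],None,fx=4,fy=4))
```

```text
redcoaster (array([ 0.4317, -0.0809]), np.float64(0.04696517705141304))
(np.float64(257.90783901006455), np.float64(285.5949762050193))
dot [259.     285.4103] [256 282   7   7  39] [0.4519 0.111  0.081 ]
top coaster (array([0.4526, 0.1136]), np.float64(0.045088999596797734)) 178
```

View pics/t1.png

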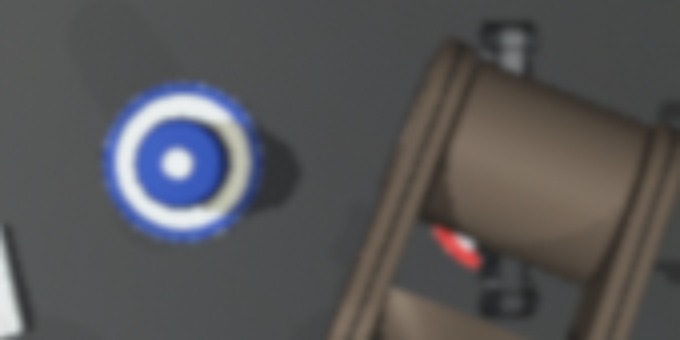

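The crop shows the blue jar centred on its coaster to within about 2 mm, with its dot at crop (177,163) and the ring centre at about (183,163). Next is the red jar.

Converted, -430 mm / 750 = -0.5733, 35 mm / 750 = 0.0467.

Request:
send_rows(rows="0 0 0 -0.5733 0.0467 0 1;0 0 0 -0.5733 0.0467 0 1;0 0 0 -0.5733 0.0467 0 1;0 0 0 -0.5733 0.0467 0 1;0 0 0 -0.5733 0.0467 0 1;0 0 0 -0.5733 0.0467 0 1;0 0 0 -0.5733 0.0467 0 1;0 0 0 -0.5733 0.0467 0 1")

```text
time: 10.65
eef_pos: [0.4863, -0.4996, 0.217]
tcp_rot: [0.707, 0.707, -0.0, -0.0]
contact_force: [-0.0, -0.5, -0.3]
opening: 0.999
finger_force: 0.0
```

Converted, 20 mm / 750 = 0.0267.

Request:
send_rows(rows="0 0 0 0 0 0.0267 1;0 0 0 0 0 0.0267 1")

```text
time: 10.9
eef_pos: [0.4857, -0.4941, 0.1949]
tcp_rot: [0.706, 0.708, 0.001, -0.003]
contact_force: [-0.1, 0.2, -0.8]
opening: 0.995
finger_force: 0.0
```

Run:
```python
from chk import *
p=snap('wrist','w5');M=masks(p)
n,l,st,c=cv2.connectedComponentsWithStats(M['red'].astype(np.uint8)); i=1+np.argmax(st[1:,4]);print(st[i],c[i])
e=c[i];cc,s,_=blob(M['white'],*e,40);print('dot',cc,s,pix(p,*cc,.075,True))
for nme,z in (('yellow',.036),('green',.05)):
    n,l,st,c=cv2.connectedComponentsWithStats(M[nme].astype(np.uint8))
    for i in range(1,n):
        if st[i,4]>300: print(nme,st[i],pix(p,*c[i],z,True))
go((.482,-.417,.1,90))
```

```text
[ 278   86   80   79 4384] [317.7628 125.0068]
dot [316.955  123.9693] [305 112  25  25 489] [ 0.4795 -0.4164  0.075 ]
yellow [ 545    6   82   85 2966] [ 0.7243 -0.3224  0.036 ]
yellow [ 432   19   72   90 5255] [ 0.5976 -0.3621  0.036 ]
green [ 142    0   50   45 1597] [ 0.3625 -0.3279  0.05  ]
t 10.95 at [ 0.486  -0.4947  0.1963] psi 90.1 open 1.005 F [-0.5 -0.3  0.9]
[-0.1 -0.2  0.1] [77.4 -3.6 96.6]
```

View pics/w5.png

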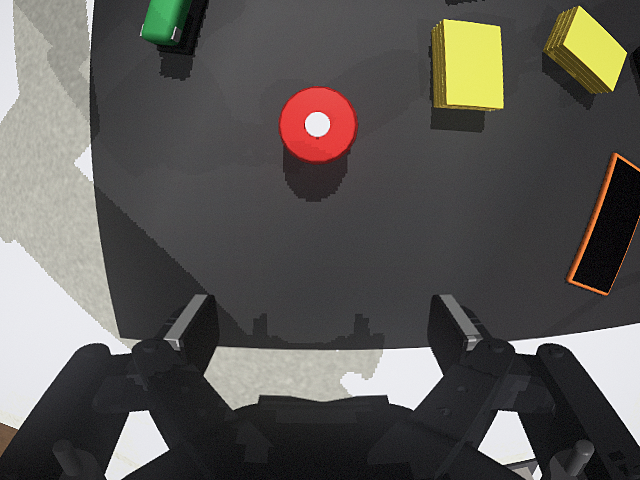

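The red jar's dot is at (317,124), with the yellow look-alikes clear to the right at (468,65) and (585,50). I'll grasp the jar.

Converted, 158 mm / 750 = 0.2107, 130 mm / 750 = 0.1733.

Request:
send_rows(rows="0 0 0 0.104 -0.0067 0.0533 1;0 0 0 0.104 -0.0067 0.0533 1;0 0 0 0.104 -0.0067 0.12 1;0 0 0 0.104 -0.0067 0.1733 1;0 0 0 0.104 -0.0067 0.2107 1;0 0 0 0.104 -0.0067 0.2107 1;0 0 0 0.104 -0.0067 0.2107 -1;0 0 0 0.104 -0.0067 0.2107 -1")

```text
time: 11.95
eef_pos: [0.4821, -0.4206, 0.0434]
tcp_rot: [0.707, 0.707, -0.0, 0.002]
contact_force: [-0.1, -0.1, -1.5]
opening: 0.644
finger_force: 42.7
```

Request:
send_rows(rows="0 0 0 0 0 0 -1;0 0 0 0 0 0 -1;0 0 0 0 0 0 -1;0 0 0 0 0 0 -1")

```text
time: 12.45
eef_pos: [0.4821, -0.4206, 0.0433]
tcp_rot: [0.707, 0.707, -0.0, 0.002]
contact_force: [-1.4, 1.5, 7.5]
opening: 0.646
finger_force: 43.5
```

```bash
python3 -c "
from h import *
go((.433,-.0815,.15,90),(.433,-.0815,.0455,90))"
```

```text
t 12.45 at [ 0.4821 -0.4206  0.0433] psi 90.0 open 0.646 F [-1.4  1.5  7.5]
[0.2 0.2 0. ] [ 338.8  -48.7 -107.8]
[0.2 0.2 0. ] [339.1 -49.   -3.3]
```

Converted, 335 mm / 750 = 0.4467, -107 mm / 750 = -0.1427.

Request:
send_rows(rows="0 0 0 0 0 -0.08 -1;0 0 0 0 0 -0.1427 -1;0 0 0 0.4467 -0.0653 -0.1427 -1;0 0 0 0.4467 -0.0653 -0.1427 -1;0 0 0 0.4467 -0.0653 -0.1427 -1;0 0 0 0.4467 -0.0653 -0.1427 -1;0 0 0 0.4467 -0.0653 -0.1427 -1;0 0 0 0.4467 -0.0653 -0.1427 -1")

```text
time: 13.45
eef_pos: [0.4299, -0.0813, 0.1465]
tcp_rot: [0.706, 0.708, -0.0, -0.001]
contact_force: [1.3, -1.1, -3.6]
opening: 0.643
finger_force: 44.6
```

Converted, 80 mm / 750 = 0.1067, 50 mm / 750 = 0.0667.

Request:
send_rows(rows="0 0 0 0 0 0 -1;0 0 0 0 0 0.0667 -1;0 0 0 0 0 0.1067 -1;0 0 0 0 0 0.1067 -1;0 0 0 0 0 0.1067 -1")

```text
time: 14.08
eef_pos: [0.4328, -0.0855, 0.0686]
tcp_rot: [0.707, 0.707, 0.0, 0.001]
contact_force: [0.2, 0.6, -2.5]
opening: 0.643
finger_force: 44.6
```

```bash
python3 -c "
from h import *
go((.433,-.0855,.0493,90))"
```

```text
t 14.07 at [ 0.4328 -0.0855  0.0686] psi 90.0 open 0.643 F [ 0.2  0.6 -2.5]
[ 0.1  0.1 -0. ] [ 0.   0.2 19.3]
```

Converted, 19 mm / 750 = 0.0253, 17 mm / 750 = 0.0227.

Request:
send_rows(rows="0 0 0 0 0 0.0133 -1;0 0 0 0 0 0.0227 -1;0 0 0 0 0 0.0253 -1;0 0 0 0 0 0.0253 -1;0 0 0 0 0 0.0253 -1")

```text
time: 14.7
eef_pos: [0.4319, -0.0845, 0.0493]
tcp_rot: [0.707, 0.707, -0.0, -0.0]
contact_force: [-3.7, 0.4, 6.0]
opening: 0.645
finger_force: 45.2
```

Converted, -160 mm / 750 = -0.2133, -130 mm / 750 = -0.1733.

Request:
send_rows(rows="0 0 0 0 0 0 1;0 0 0 0 0 0 1;0 0 0 0 0 0 1;0 0 0 0 0 0 1;0 0 0 0 0 -0.08 1;0 0 0 0 0 -0.16 1;0 0 0 -0.1333 0 -0.1733 1;0 0 0 -0.2133 0 -0.1733 1")

```text
time: 15.7
eef_pos: [0.4327, -0.2104, 0.1792]
tcp_rot: [0.706, 0.708, 0.0, 0.002]
contact_force: [0.1, 0.3, -0.0]
opening: 1.003
finger_force: 0.0
```

Converted, -30 mm / 750 = -0.04.

Request:
send_rows(rows="0 0 0 -0.04 0 0 1;0 0 0 -0.04 0 0 1;0 0 0 -0.04 0 0 1")

```text
time: 16.08
eef_pos: [0.4316, -0.2383, 0.1766]
tcp_rot: [0.707, 0.707, 0.0, -0.001]
contact_force: [-0.1, -0.1, 0.0]
opening: 0.995
finger_force: 0.0
```

Run:
```python
from chk import *
go();chk('r','red',(.4317,-.0809),.081,'w6')
t=snap('top');e=proj(t,(.433,-.082,.081));m=masks(t)['white'];H=np.indices(m.shape)[::-1]
n,l,s,c=cv2.connectedComponentsWithStats((m&(np.hypot(H[0]-e[0],H[1]-e[1])<7)).astype(np.uint8))
for i in range(1,n): print('topdot',c[i],s[i],pix(t,*c[i],.081))
```

```text
t 16.07 at [ 0.4316 -0.2383  0.1766] psi 90.0 open 0.995 F [-0.1 -0.1  0. ]
coaster [ 0.4319 -0.0808] 0.043722062034071515 2065
expect dot [np.float64(326.289464706078), np.float64(-7.731418885683581)]
dot [323.5      1.2258] [314   0  20   4  62] [ 0.4301 -0.0869  0.081 ]
topdot [342.8378 294.5946] [340 292   7   7  37] [ 0.4328 -0.0822  0.081 ]
```

View pics/w6.png

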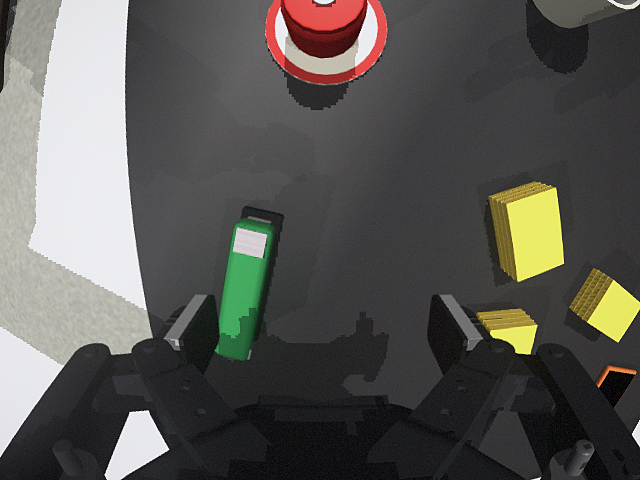

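The red jar stands centred on the red coaster, with the top camera showing about 1 mm of error. The stapler's front is at (262,212), partly hidden behind a finger, and the target note block is at (528,232). I'll back off to see the whole stapler.

Converted, -150 mm / 750 = -0.2, -30 mm / 750 = -0.04.

Request:
send_rows(rows="0 0 0 -0.2 -0.04 0 1;0 0 0 -0.2 -0.04 0 1;0 0 0 -0.2 -0.04 0 1;0 0 0 -0.2 -0.04 0 1;0 0 0 -0.2 -0.04 0 1")

```text
time: 16.8
eef_pos: [0.4022, -0.3875, 0.1767]
tcp_rot: [0.707, 0.708, 0.0, -0.001]
contact_force: [-0.3, 0.6, 0.5]
opening: 0.997
finger_force: 0.0
```

Run:
```python
from chk import *
go()
p=snap('wrist','w7');M=masks(p)
for n in ('stapler','notes'):
    for d in ctrl.look_for(p,n)[:3]: print(n,d['p'],toW(p,d['position']))
for k,z in (('green',.05),('yellow',.036)):
    n,l,st,c=cv2.connectedComponentsWithStats(M[k].astype(np.uint8))
    for i in range(1,n):
        if st[i,4]>300:
            v,u=np.nonzero(l==i);w=np.array([pix(p,a,b,z,True)[:2] for a,b in zip(u,v)],np.float32)*1000
            print(k,st[i],cv2.minAreaRect(w))
```

```text
t 16.8 at [ 0.4022 -0.3875  0.1767] psi 90.1 open 0.997 F [-0.3  0.6  0.5]
notes 0.65 [ 0.5907 -0.3583  0.0388]
notes 0.65 [ 0.7015 -0.3183  0.017 ]
notes 0.57 [ 0.5977 -0.2433  0.0329]
green [ 237   10   77  166 6358] ((368.33026123046875, -287.8489685058594), (112.21183776855469, 30.556732177734375), 76.09967803955078)
yellow [ 534   19   71   87 3548] ((602.3948974609375, -241.67388916015625), (57.722564697265625, 69.72430419921875), 18.038238525390625)
yellow [613 128  27  68 573] ((687.7373046875, -317.101806640625), (48.57050704956055, 48.61096954345703), 63.140960693359375)
yellow [ 518  156   72   88 4412] ((591.04248046875, -359.9534606933594), (70.5119857788086, 71.90525817871094), 1.3428659439086914)
```

View pics/w7.png

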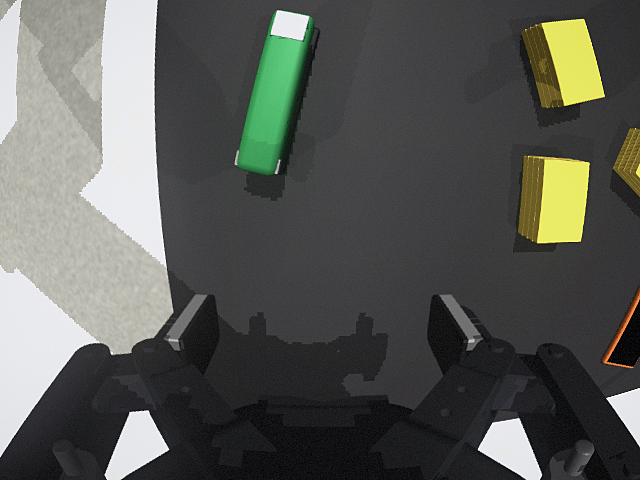

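The stapler is fully visible, with its front edge at (277,11)–(314,16) and its rear at (238,163)–(277,172). The note blocks are at (565,63), which is the target, and (555,200). I'll locate the stapler's base front from w6 and its rear from this view.

Run:
```python
from chk import *
p=snap('wrist');q=dict(p);E=np.array(p['extrinsics']);o=-E[:3,:3].T@E[:3,3]+np.array([.0294,.1492,-.0001]);F=E.copy();F[:3,3]=-E[:3,:3]@o;q['extrinsics']=F
f=lambda pp,a,z:np.mean([pix(pp,*x,z,True)[:2] for x in a],0)
for z in (.0,.01,.026): print('front base w6',z,f(q,[(243,207),(284,214)],z))
for z in (.05,.04): print('front top w6',f(q,[(239,219),(274,224)],z),'w7',f(p,[(277,11),(314,16)],z))
for z in (.0,.01,.026): print('rear w7',z,f(p,[(238,163),(277,172)],z))
c=np.array([.5*(0)]) 
# height check: label centre seen from both places
a=[(q,(250,242)),(p,(291,25))]
A=[];
for z in np.arange(.03,.08,.005): print(round(z,3),pix(q,250,242,z,True)[:2]-pix(p,291,25,z,True)[:2])
```

```text
front base w6 0.0 [ 0.3809 -0.2298]
front base w6 0.01 [ 0.3825 -0.2277]
front base w6 0.026 [ 0.3852 -0.2244]
front top w6 [ 0.384  -0.2272] w7 [ 0.3821 -0.2333]
front top w6 [ 0.3821 -0.2296] w7 [ 0.3813 -0.23  ]
rear w7 0.0 [ 0.3475 -0.3434]
rear w7 0.01 [ 0.3493 -0.3425]
rear w7 0.026 [ 0.3522 -0.3411]
0.03 [-0.003  -0.0122]
0.035 [-0.0023 -0.0092]
0.04 [-0.0017 -0.0062]
0.045 [-0.0011 -0.0032]
0.05 [-0.0005 -0.0002]
0.055 [0.0001 0.0029]
0.06 [0.0007 0.0059]
0.065 [0.0013 0.0089]
0.07 [0.0019 0.0119]
0.075 [0.0025 0.0149]
```

```bash
python3 -c "
from h import *
go((.3685,-.2855,.1,76),(.3685,-.2855,.046,76))"
```

```text
t 17.0 at [ 0.4024 -0.3877  0.1771] psi 90.1 open 0.999 F [ 0.2  0.1 -0.3]
[-0.  -0.  14.1] [102.3 -33.6  77.1]
[-0.  -0.  14.1] [102.3 -33.6 131.1]
```

Converted, 102 mm / 750 = 0.136, 77 mm / 750 = 0.1027, 14 degrees / 90 = 0.1556.

Request:
send_rows(rows="0 0 0.1556 0.136 -0.0447 0.04 1;0 0 0.1556 0.136 -0.0447 0.0667 1;0 0 0.1556 0.136 -0.0447 0.1027 1;0 0 0.1556 0.136 -0.0447 0.1027 1;0 0 0.1556 0.136 -0.0447 0.1027 1")

```text
time: 17.62
eef_pos: [0.3693, -0.288, 0.1015]
tcp_rot: [0.788, 0.616, 0.0, 0.001]
contact_force: [-0.1, -0.0, -0.5]
opening: 0.996
finger_force: 0.0
```

```bash
python3 -c "
from h import *
snap('wrist','w8');go((.3685,-.2855,.046,76))"
```

```text
t 17.68 at [ 0.3695 -0.2884  0.1019] psi 76.0 open 1.0 F [-0.1 -0.1 -0.2]
[0.2 0.1 0. ] [ 2.7 -1.8 55.9]
```

View pics/w8.png

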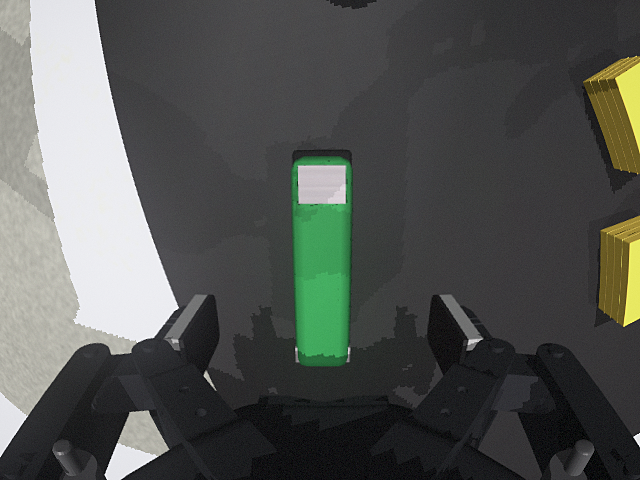

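The stapler is aligned with the tool and centred between the pads (columns 295–350, midpoint 322). I'll grip it.

Converted, 56 mm / 750 = 0.0747, 40 mm / 750 = 0.0533.

Request:
send_rows(rows="0 0 0 0.0027 0 0.0533 1;0 0 0 0.0027 0 0.0747 1;0 0 0 0.0027 0 0.0747 1;0 0 0 0.0027 0 0.0747 -1;0 0 0 0.0027 0 0.0747 -1;0 0 0 0.0027 0 0.0747 -1;0 0 0 0.0027 0 0.0747 -1;0 0 0 0.0027 0 0.0747 -1", grip_force=50)

```text
time: 18.68
eef_pos: [0.3695, -0.2858, 0.045]
tcp_rot: [0.788, 0.616, 0.0, 0.001]
contact_force: [0.5, -0.2, 4.8]
opening: 0.344
finger_force: 51.0
```

Converted, -130 mm / 750 = -0.1733, -100 mm / 750 = -0.1333.

Request:
send_rows(rows="0 0 0 0 0 0 -1;0 0 0 0 0 0 -1;0 0 0 0 0 -0.0667 -1;0 0 0 0 0 -0.1333 -1;0 0 0 0 0 -0.1733 -1;0 0 0 0 0 -0.1733 -1")

```text
time: 19.42
eef_pos: [0.3696, -0.286, 0.1758]
tcp_rot: [0.788, 0.616, 0.0, 0.002]
contact_force: [-0.7, -0.1, -2.5]
opening: 0.34
finger_force: 50.5
```

```bash
python3 -c "
from h import *
go((.5,-.2,.2,76),(.5,.15,.2,90),(.3635,.2905,.15,104))"
```

```text
t 19.43 at [ 0.3696 -0.286   0.1758] psi 76.0 open 0.34 F [-0.7 -0.1 -2.5]
[0.2 0.2 0. ] [114.8 105.9 -24.1]
[  0.2   0.2 -14. ] [454.5  21.4 -25.3]
[  0.2   0.2 -28. ] [ 558.  -145.1   23.8]
```

Converted, 455 mm / 750 = 0.6067, 150 mm / 750 = 0.2, -14 degrees / 90 = -0.1556.

Request:
send_rows(rows="0 0 0 0.1533 0.1413 -0.032 -1;0 0 0 0.1533 0.1413 -0.032 -1;0 0 0 0.2 0.1293 -0.032 -1;0 0 -0.1556 0.6067 0.028 -0.0333 -1;0 0 -0.1556 0.6067 0.028 -0.0333 -1;0 0 -0.1556 0.6067 0.028 -0.0333 -1;0 0 -0.1556 0.6067 0.028 -0.0333 -1;0 0 -0.1556 0.6067 0.028 -0.0333 -1")

```text
time: 20.42
eef_pos: [0.4972, 0.1513, 0.1957]
tcp_rot: [0.707, 0.707, -0.002, -0.002]
contact_force: [0.7, -0.6, -1.6]
opening: 0.345
finger_force: 50.5
```

```bash
python3 -c "
from h import *
go((.3965,.18,.19,104))"
```

```text
t 20.43 at [0.4972 0.1513 0.1957] psi 90.0 open 0.345 F [ 0.7 -0.6 -1.6]
[ -0.3   0.  -14. ] [  28.8 -100.6    6.1]
```

Converted, -95 mm / 750 = -0.1267, -60 mm / 750 = -0.08, -14 degrees / 90 = -0.1556.

Request:
send_rows(rows="0 0 -0.0778 0.0387 -0.08 0 -1;0 0 -0.1556 0.0387 -0.1267 0 -1;0 0 -0.1556 0.0387 -0.1267 0 -1;0 0 -0.1556 0.0387 -0.1267 0 -1;0 0 -0.1556 0.0387 -0.1267 0 -1")

```text
time: 21.05
eef_pos: [0.4049, 0.178, 0.1987]
tcp_rot: [0.616, 0.788, -0.0, -0.0]
contact_force: [1.5, 0.5, -1.3]
opening: 0.344
finger_force: 50.8
```

Run:
```python
from chk import *
p=snap('wrist','w9');M=masks(p)
n,l,st,c=cv2.connectedComponentsWithStats(M['white'].astype(np.uint8))
for i in range(1,n):
    if st[i,4]>1500:
        v,u=np.nonzero(l==i);w=np.array([pix(p,a,b,.014,True)[:2] for a,b in zip(u,v)],np.float32)*1000; print(st[i],cv2.minAreaRect(w))
go((.3635,.2905,.1,104),(.3635,.2905,.05,104))
```

```text
[    0     0   210   480 64977] ((80.97393035888672, -109.6173095703125), (947.8385009765625, 324.5794982910156), 81.04026794433594)
[  265     0    83   167 12834] ((362.0584411621094, 287.19671630859375), (66.83964538574219, 142.65899658203125), 14.018717765808105)
[ 288  188   71   56 3901] ((402.6590881347656, 179.95883178710938), (59.05313491821289, 47.6897087097168), 13.960369110107422)
[ 582  331   58  149 3417] ((921.1386108398438, -34.41615295410156), (128.442138671875, 357.6787414550781), 44.91032791137695)
t 21.1 at [0.405  0.178  0.1989] psi 103.9 open 0.34 F [ 0.6 -0.2 -2.4]
[-0.   0.  -0.1] [119.2 -13.2  98.9]
[-0.   0.  -0.1] [119.2 -13.1 148.9]
```

View pics/w9.png

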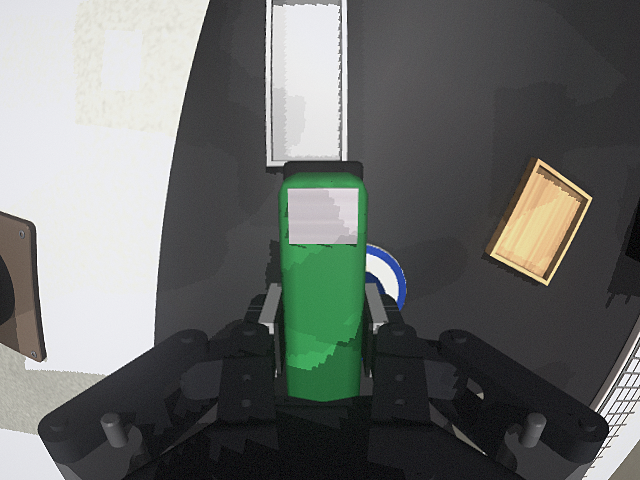

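The tray lies ahead at (265–347, 0–167), parallel to the stapler with an angle of 14.0° in both. I'll move over it and lower.

Converted, 120 mm / 750 = 0.16, 119.5 mm / 750 = 0.1593.

Request:
send_rows(rows="0 0 0 0.1593 -0.0187 0 -1;0 0 0 0.1593 -0.0187 0 -1;0 0 0 0.1593 -0.0187 0.0533 -1;0 0 0 0.1593 -0.0187 0.12 -1;0 0 0 0.1593 -0.0187 0.16 -1;0 0 0 0.1593 -0.0187 0.16 -1;0 0 0 0.1593 -0.0187 0.16 -1")

```text
time: 21.98
eef_pos: [0.3631, 0.2914, 0.0804]
tcp_rot: [0.616, 0.788, 0.001, 0.001]
contact_force: [0.1, 0.0, -1.9]
opening: 0.338
finger_force: 50.6
```

```bash
python3 -c "
from h import *
go((.3625,.2905,.05,104))"
```

```text
t 21.98 at [0.3631 0.2914 0.0804] psi 104.0 open 0.338 F [ 0.1  0.  -1.9]
[ 0.1 -0.  -0. ] [-0.7 -0.9 30.4]
```

Converted, 31 mm / 750 = 0.0413, 29 mm / 750 = 0.0387.

Request:
send_rows(rows="0 0 0 -0.0007 -0.0007 0.02 -1;0 0 0 -0.0007 -0.0007 0.032 -1;0 0 0 -0.0007 -0.0007 0.0387 -1;0 0 0 -0.0007 -0.0007 0.0413 -1;0 0 0 -0.0007 -0.0007 0.0413 -1;0 0 0 -0.0007 -0.0007 0.0413 -1")

```text
time: 22.72
eef_pos: [0.3612, 0.2904, 0.049]
tcp_rot: [0.615, 0.788, -0.001, -0.0]
contact_force: [-3.2, -2.0, 5.1]
opening: 0.344
finger_force: 51.6
```

Converted, -150 mm / 750 = -0.2, -110 mm / 750 = -0.1467.

Request:
send_rows(rows="0 0 0 0 0 0 0.2;0 0 0 0 0 0 0.2;0 0 0 0 0 0 0.2;0 0 0 0 0 0 0.2;0 0 0 0 0 -0.0667 1;0 0 0 0 0 -0.1467 1;0 0 0 0 0 -0.2 1;0 0 0 -0.08 0.0267 -0.2 1")

```text
time: 23.72
eef_pos: [0.3962, 0.2403, 0.2029]
tcp_rot: [0.613, 0.79, 0.004, 0.002]
contact_force: [1.7, -0.2, 0.0]
opening: 0.998
finger_force: 0.0
```

Converted, -70 mm / 750 = -0.0933, 50 mm / 750 = 0.0667.

Request:
send_rows(rows="0 0 0 -0.0933 0.0667 0 1;0 0 0 -0.0933 0.0667 0 1;0 0 0 -0.0933 0.0667 0 1;0 0 0 -0.0933 0.0667 0 1")

```text
time: 24.22
eef_pos: [0.4595, 0.1822, 0.1977]
tcp_rot: [0.615, 0.788, -0.0, -0.001]
contact_force: [-0.8, 1.5, -0.5]
opening: 0.999
finger_force: 0.0
```

```bash
python3 -c "
from h import *
snap('wrist','w10');go((.5,.1,.22,104),(.55,-.1,.22,108),(.6,-.36,.2,108))"
```

```text
t 24.27 at [0.4594 0.1824 0.1978] psi 104.1 open 0.997 F [-0.4 -0.  -0.8]
[-0.  -0.   0.1] [-89.8  19.3 -22.3]
[-0.  -0.  -3.9] [-296.    19.2  -22.3]
[-0.  -0.  -3.9] [-560.3    4.5   -2.4]
```

View pics/w10.png

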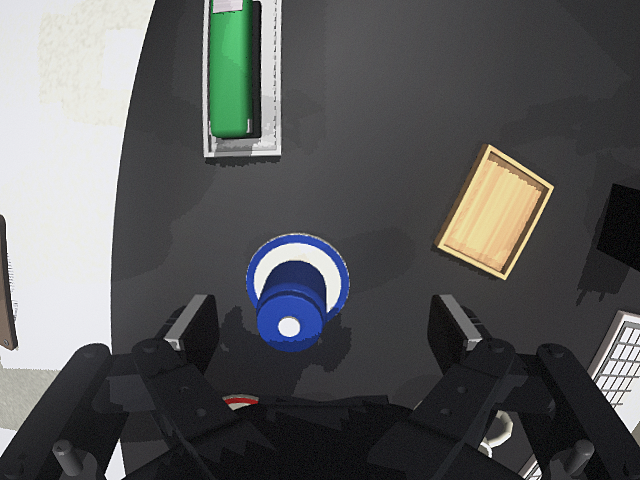

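The stapler lies flat inside its tray with walls visible all round, and the blue jar stands on its coaster with its dot at (288,326). Next are the notes.

Converted, -560 mm / 750 = -0.7467, -296 mm / 750 = -0.3947, -4 degrees / 90 = -0.0444.

Request:
send_rows(rows="0 0 0 -0.12 0.0253 -0.0293 1;0 0 -0.0444 -0.3947 0.0253 -0.0293 1;0 0 -0.0444 -0.3947 0.0253 -0.0293 1;0 0 -0.0444 -0.3947 0.0253 -0.0293 1;0 0 -0.0444 -0.7467 0.0067 -0.016 1;0 0 -0.0444 -0.7467 0.0067 -0.016 1;0 0 -0.0444 -0.7467 0.0067 -0.016 1;0 0 -0.0444 -0.7467 0.0067 -0.016 1")

```text
time: 25.28
eef_pos: [0.5884, -0.2984, 0.2118]
tcp_rot: [0.587, 0.81, 0.0, -0.0]
contact_force: [0.8, -0.2, -0.1]
opening: 1.0
finger_force: 0.0
```

```bash
python3 -c "
from h import *
go((.64,-.345,.2,108))"
```

```text
t 25.27 at [ 0.5884 -0.2984  0.2118] psi 108.1 open 1.0 F [ 0.8 -0.2 -0.1]
[ 0.  -0.   0.1] [-60.3  34.6  11.8]
```

Converted, -55 mm / 750 = -0.0733, 35 mm / 750 = 0.0467.

Request:
send_rows(rows="0 0 0 -0.0733 0.0467 0.016 1;0 0 0 -0.0733 0.0467 0.016 1;0 0 0 -0.0733 0.0467 0.016 1;0 0 0 -0.0733 0.0467 0.016 1")

```text
time: 25.78
eef_pos: [0.6383, -0.3379, 0.2013]
tcp_rot: [0.587, 0.81, 0.0, 0.001]
contact_force: [-0.2, -0.1, 0.5]
opening: 1.0
finger_force: 0.0
```

Run:
```python
from chk import *
p=snap('wrist','w11');M=masks(p)
for d in ctrl.look_for(p,'notes')[:3]: print(d['p'],toW(p,d['position']))
n,l,st,c=cv2.connectedComponentsWithStats(M['yellow'].astype(np.uint8))
for i in range(1,n):
    if st[i,4]>300:
        v,u=np.nonzero(l==i);w=np.array([pix(p,a,b,.036,True)[:2] for a,b in zip(u,v)],np.float32)*1000
        print(st[i],cv2.minAreaRect(w))
go((.607,-.241,.1,108),(.607,-.241,.036,108))
```

```text
0.97 [ 0.7283 -0.3187  0.0396]
0.86 [ 0.6072 -0.245   0.034 ]
0.8 [ 0.6024 -0.3534  0.0348]
[ 292   49   66   90 5878] ((606.456787109375, -240.35791015625), (49.53175735473633, 69.7812271118164), 18.05365753173828)
[ 235  181   81  102 5441] ((601.6325073242188, -357.5404357910156), (50.484378814697266, 76.44087982177734), 1.5179694890975952)
[ 382  186   99  103 5076] ((727.212158203125, -320.7721862792969), (50.53911590576172, 79.91850280761719), 62.22951126098633)
t 25.88 at [ 0.6382 -0.3383  0.2017] psi 108.1 open 0.999 F [ 0.6 -0.3  0.5]
[0.1 0.1 0.1] [102.3   0.4 101.5]
[0.1 0.1 0.1] [102.5   0.4 165.5]
```

View pics/w11.png

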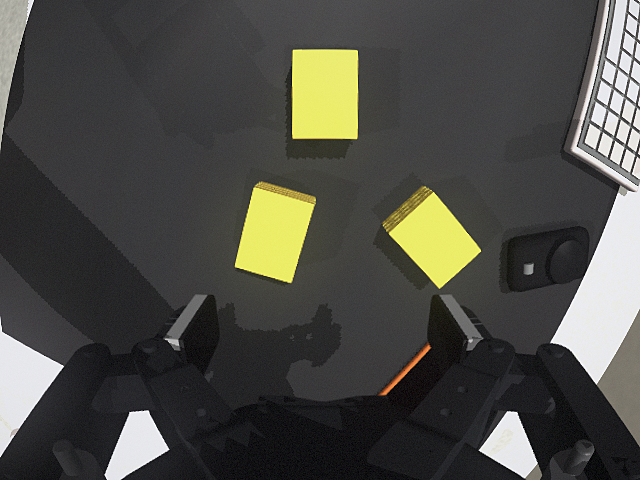

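The target is the block at (325,94), measuring 49.5 × 69.8 mm at the 36 mm plane and turned 18°, well away from the look-alikes. I'll grasp it.

Converted, 165 mm / 750 = 0.22, 150 mm / 750 = 0.2.

Request:
send_rows(rows="0 0 0 0.1367 0 0.0667 1;0 0 0 0.1367 0 0.1067 1;0 0 0 0.1367 0 0.16 1;0 0 0 0.1367 0 0.2 1;0 0 0 0.1367 0 0.22 1;0 0 0 0.1367 0 0.22 1;0 0 0 0.1367 0 0.22 1;0 0 0 0.1367 0 0.22 -1", grip_force=40)

```text
time: 26.88
eef_pos: [0.6076, -0.2428, 0.0368]
tcp_rot: [0.588, 0.809, 0.0, 0.002]
contact_force: [0.5, 0.2, -0.3]
opening: 0.813
finger_force: 0.0
```

Request:
send_rows(rows="0 0 0 0 0 0 -1;0 0 0 0 0 0 -1;0 0 0 0 0 0 -1;0 0 0 0 0 0 -1;0 0 0 0 0 0 -1")

```text
time: 27.5
eef_pos: [0.6073, -0.2426, 0.0361]
tcp_rot: [0.588, 0.809, 0.0, 0.001]
contact_force: [-0.4, 0.0, 4.5]
opening: 0.579
finger_force: 44.4
```

Converted, -165 mm / 750 = -0.22, -120 mm / 750 = -0.16.

Request:
send_rows(rows="0 0 0 0 0 -0.08 -1;0 0 0 0 0 -0.16 -1;0 0 0 0 0 -0.22 -1;0 0 0 0 0 -0.22 -1")

```text
time: 28.0
eef_pos: [0.6085, -0.2432, 0.2048]
tcp_rot: [0.588, 0.809, 0.0, 0.004]
contact_force: [-0.1, -0.1, -0.6]
opening: 0.574
finger_force: 43.7
```

```bash
python3 -c "
from h import *
go((.59,.1,.2,79.4),(.612,.2255,.2,79.4))"
```

```text
t 28.0 at [ 0.6085 -0.2432  0.2048] psi 108.0 open 0.574 F [-0.1 -0.1 -0.6]
[ 0.4  0.3 28.6] [332.1  88.6   3.1]
[ 0.4  0.3 28.6] [444.6 148.4   2.7]
```

Converted, 332 mm / 750 = 0.4427, 89 mm / 750 = 0.1187, 29 degrees / 90 = 0.3222.

Request:
send_rows(rows="0 0 0.3222 0.4427 0.1187 0 -1;0 0 0.3222 0.4427 0.1187 0 -1;0 0 0.3222 0.4427 0.1187 0 -1;0 0 0.3222 0.4427 0.1187 0 -1;0 0 0.3222 0.4427 0.1187 0 -1;0 0 0.3222 0.4427 0.1187 0 -1;0 0 0.3222 0.4427 0.1187 0 -1;0 0 0.3222 0.4427 0.1187 0 -1")

```text
time: 29.0
eef_pos: [0.5875, 0.1007, 0.1978]
tcp_rot: [0.771, 0.636, -0.001, -0.001]
contact_force: [-0.1, -1.0, -0.4]
opening: 0.577
finger_force: 43.6
```

Run:
```python
from chk import *
p=snap('wrist');M=masks(p)
n,l,st,c=cv2.connectedComponentsWithStats(M['wood'].astype(np.uint8))
for i in range(1,n):
    if st[i,4]>1500:
        v,u=np.nonzero(l==i);w=np.array([pix(p,a,b,.014,True)[:2] for a,b in zip(u,v)],np.float32)*1000; print(st[i],cv2.minAreaRect(w))
go((.6125,.2235,.1,79.4),(.6125,.2235,.04,79.4))
```

```text
[ 280   16   94  108 6680] ((611.3101806640625, 223.25270080566406), (91.13048553466797, 75.44269561767578), 79.4616928100586)
t 29.05 at [0.5878 0.1002 0.1983] psi 79.0 open 0.576 F [ 1.5 -0.3 -1.4]
[-0.1  0.  -0.4] [125.8   0.9  98.2]
[-0.1  0.  -0.4] [125.8   1.  158.2]
```

Converted, 135 mm / 750 = 0.18, 125 mm / 750 = 0.1667.

Request:
send_rows(rows="0 0 0 0.1667 0.0013 0 -1;0 0 0 0.1667 0.0013 0.04 -1;0 0 0 0.1667 0.0013 0.0933 -1;0 0 0 0.1667 0.0013 0.1467 -1;0 0 0 0.1667 0.0013 0.18 -1;0 0 0 0.1667 0.0013 0.18 -1;0 0 0 0.1667 0.0013 0.18 -1")

```text
time: 29.92
eef_pos: [0.6143, 0.2229, 0.066]
tcp_rot: [0.772, 0.636, 0.001, 0.0]
contact_force: [0.3, 0.2, -0.8]
opening: 0.576
finger_force: 43.6
```

```bash
python3 -c "
from h import *
go((.6125,.2225,.0405,79.4))"
```

```text
t 29.93 at [0.6143 0.2229 0.066 ] psi 78.9 open 0.576 F [ 0.3  0.2 -0.8]
[ 0.1 -0.  -0.5] [-0.8 -1.8 25.5]
```

Converted, 25.5 mm / 750 = 0.034, 23 mm / 750 = 0.0307, -0.5 degrees / 90 = -0.0056.

Request:
send_rows(rows="0 0 -0.0056 0 -0.002 0.0133 -1;0 0 -0.0056 0 -0.002 0.024 -1;0 0 -0.0056 0 -0.002 0.0307 -1;0 0 -0.0056 0 -0.002 0.034 -1;0 0 -0.0056 0 -0.002 0.034 -1;0 0 -0.0056 0 -0.002 0.034 -1")

```text
time: 30.68
eef_pos: [0.6119, 0.2242, 0.0401]
tcp_rot: [0.769, 0.64, 0.0, 0.0]
contact_force: [-2.4, 0.0, 4.3]
opening: 0.574
finger_force: 44.3
```

Touching the tray floor, so I'll release, lift and back away.

Converted, -170 mm / 750 = -0.2267, -120 mm / 750 = -0.16.

Request:
send_rows(rows="0 0 0 0 0 0 1;0 0 0 0 0 0 1;0 0 0 0 0 0 1;0 0 0 0 0 0 1;0 0 0 0 0 -0.08 1;0 0 0 0 0 -0.16 1;0 0 0 0 0 -0.2267 1;0 0 0 -0.08 0 -0.2267 1")

```text
time: 31.68
eef_pos: [0.6042, 0.1673, 0.2166]
tcp_rot: [0.767, 0.642, 0.006, 0.004]
contact_force: [1.0, -1.6, -0.5]
opening: 0.997
finger_force: 0.0
```

Converted, -300 mm / 750 = -0.4, 40 mm / 750 = 0.0533.

Request:
send_rows(rows="0 0 0 -0.4 0.0533 0 1;0 0 0 -0.4 0.0533 0 1;0 0 0 -0.4 0.0533 0 1;0 0 0 -0.4 0.0533 0 1;0 0 0 -0.4 0.0533 0 1;0 0 0 -0.4 0.0533 0 1;0 0 0 -0.4 0.0533 0 1;0 0 0 -0.4 0.0533 0 1")

```text
time: 32.67
eef_pos: [0.5856, -0.1358, 0.2092]
tcp_rot: [0.768, 0.64, 0.0, -0.0]
contact_force: [0.1, 0.8, -0.9]
opening: 0.998
finger_force: 0.0
```

Run:
```python
from chk import *
go();t=snap('top')
cv2.imwrite('pics/t2.png',cv2.resize(t['color'][170:360,100:400,::-1],(780,494),interpolation=cv2.INTER_CUBIC))
for n in ('mug','stapler','notes','jar_blue','jar_red'):
    for d in ctrl.look_for(t,n)[:3]: print(n,d['p'],toW(t,d['position']))
```

```text
t 32.67 at [ 0.5856 -0.1358  0.2092] psi 79.6 open 0.998 F [ 0.1  0.8 -0.9]
mug 0.87 [ 0.6624 -0.0138  0.0061]
stapler 0.73 [0.3678 0.2875 0.0528]
notes 0.95 [ 0.7326 -0.3198  0.0374]
notes 0.71 [0.6091 0.2268 0.0394]
notes 0.62 [ 0.6067 -0.3553  0.0357]
jar_blue 0.73 [0.4559 0.1096 0.0757]
jar_blue 0.67 [0.3655 0.2881 0.0535]
jar_red 0.64 [ 0.6639 -0.0145  0.0045]
```

View pics/t2.png

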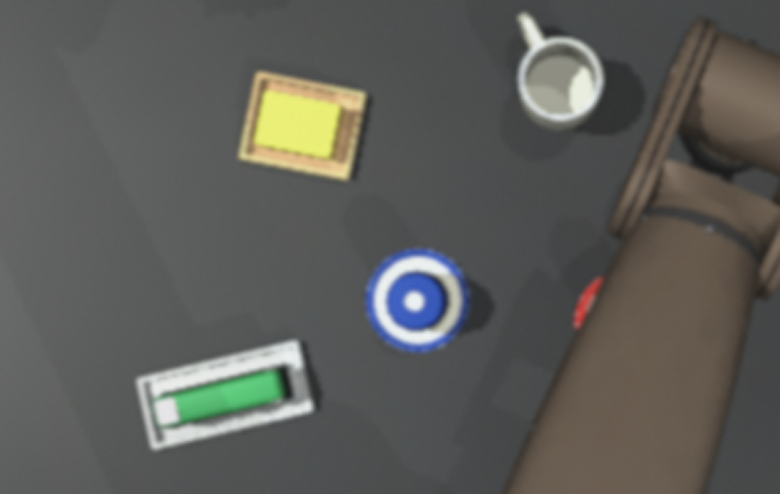

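The crop shows the note block inside the wooden tray at (297,125), the stapler in the grey tray at (222,397), the blue jar centred at (415,301) and the mug where it was. The red jar is hidden by the arm here, but it was checked earlier and not touched since.

```bash
python3 -c "
from plant import ctrl
print(ctrl.sign_off())"
```

```text
the job is handed in; nothing more can be done
None
```

I handed the job in at about 33 s: both jars stand within about 2 mm of their coaster centres, the stapler and note block lie flat in their trays, the mug was not moved, and everything is released; the result of the judging was not reported back.

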